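Move the strap stop one hole away from the hand press

TASK

The strap gauge on the bench has to give one hole more distance from the green hand press: pull up the black knob of its lock plunger, slide the sleeve along the rail to the very next hole, in the direction away from the press (which may stand at either end of the rail), and let the pin drop fully into that hole. Then keep hold of the knob and press it firmly down: you finish like that, still holding the pin home, so that I can nip up the clamp screw. Leave the parts box, the mallet and the jar alone.

Things in the scene. Friction and masses are not known exactly. Their poses are not given: they have to be found in the camera images.
- gauge: the strap gauge's two dark feet, bolted to the bench, which carry the rail's ends: each 100 mm across the rail, 36 mm along it, 205 mm from its middle, top 60 mm above the bench. Origin and axes as bar
- bar: its fixed rail: level steel square tube, 25 x 25 mm, 430 mm long, upper face 55 mm above the bench. Origin on the bench under its middle; y along the rail, x across, z up. A row of 9.5 mm holes in its upper face, 30 mm apart, at y = -150, -120 .. 0 .. 150 mm; the sleeve hides those beneath it
- slide (a joint): place of the sleeve along the rail, m: 0 at the start, the pin in the hole at y = 0; grows towards the rail's +y. The next holes are at +0.030 and -0.030. Travel -0.085 to 0.085, friction about 2 N. In a hole the 8 mm pin leaves about 0.75 mm of play each way
- sleeve_mid (a point): the sleeve's middle, on the rail's axis, 42.5 mm above the bench: aluminium square tube round the rail, 34 x 34 mm, 150 mm long, upper face 60 mm above the bench. Across each end stands a stop plate, 64 mm wide, 5 mm thick, top 95 mm above the bench, 70 to 75 mm from the knob's axis. A small black clamp screw sticks out of its -x side, 41 mm from the rail's axis, 40 mm along +y from the knob
- plunger (a joint): how far the lock plunger is pulled up, m: 0 with the pin fully home, 0.012 at its upper stop. The ball-nosed pin reaches 9 mm into the rail and is clear from 0.009 up. Let down between holes, its nose rides on the rail. A spring drives it down, 5 N at home, 9 N at the upper stop; it does not stay up by itself. Home, its shoulder bears on the rail
- knob: the plunger's upright black round knob with its steel pin, in the middle of the sleeve: knob 28 mm in diameter, from 74 to 97 mm above the bench with the pin home, over a steel barrel 21 mm in diameter. It only slides up and down, and travels with the sleeve. Origin on the pin's axis, at bench level with the pin home (rising with it); axes as the rail's
- knob_mid (a point): on the knob's axis at half the height of its grip, 87 mm above the bench with the pin home
- press: the green cast hand press, bolted down, standing at one end of the rail (about 310 mm from the rail's middle, at its +y or -y end): base 285 x 120 mm, frame 245 mm high, black cranked handle up to 322 mm. Origin on the bench under its anvil; its column stands on its +x side
- block: the punching block, fixed, at the other end of the rail: stone slab under a white cutting board, 200 x 140 mm, 74 mm high. Origin at the centre of its underside
- partsbox: loose clear plastic box of snaps, 90 x 130 x 45 mm, beyond the rail. Leave alone. Origin at the centre of its underside
- mallet: loose mallet lying on the robot's side of the rail: white head 52 mm in diameter and 85 mm long, wooden handle 200 mm along its own -x. Leave alone. Origin on the bench under the head's middle
- dyejar: loose closed jar, 56 mm in diameter, 85 mm high, beyond the rail. Leave alone. Origin at the centre of its underside

How it is judged:
On the way, in this order (a step that is already met when the one before it is completed fails the run):
1. the pin is pulled up out of its first hole (value of joint plunger above 0.007 m), for 0.1 s.
2. the pin has dropped fully into the next hole away from the press (value of joint plunger below 0.0015 m and ((y of press in the frame of bar above 0 m and value of joint slide between -0.032 and -0.028 m) or (y of press in the frame of bar below 0 m and value of joint slide between 0.028 and 0.032 m))), for 0.2 s.
At the end, for the whole second after the job is handed in: The pin is fully home (within 1.5 mm) in the next hole away from the press (sleeve moved 30 mm, within 2 mm); the fingers still hold the knob (over 3 N) and press it down: the pin's shoulder bears on the rail with over 8 N, of which spring and weight give under 6 (all of step 2 and contact force between the fingers and knob above 3 N and contact force between knob and bar above 8 N); the arm keeps its last pose, push and grip.
It fails at once if the parts box, the mallet or the jar is shoved (over 20 mm) or the jar tipped (distance of any of partsbox, mallet, dyejar from where it was at the start of the episode above 0.02 m or angle between dyejar's own z axis and vertical above 0.5 rad).
It also fails if it takes over 35 s, if anything falls off the work surface, if the arm or the gripper's body presses on something with over 40 N, if the wrist force passes 120 N, or if a joint passes its speed limit or range.

ROBOT

A 7-joint arm with a two-finger parallel gripper is mounted at the origin on the work surface. World frame = base frame: x ahead of the robot, y to its left, z up, the work surface at z = 0. Lengths are in m, angles in rad, forces in N, time in s.
With the tool pointing down it reaches from about 0.425 to 1.025 m from the base axis. Payload 9.4 kg.
Tool frame: the origin (TCP) lies on the centre line of the jaws, within the pads' length; the fingertips stand 19 mm ahead of it and the grasp point (between the pads) is the TCP; z points along the fingers, y is the direction in which the jaws open and shut (so a half turn about z gives the same grasp; the last joint's range is limited). The gripper opens to 85 mm and grips with 20 to 120 N. Pads are 22 mm wide; open, the fingers measure 114 mm over their backs; the gripper's body (76 mm by 85 mm) begins 54 mm behind the grasp point. The pads swing forward as they close: fully open they stand 13 mm farther back than shut.
Start: joints at [-1.401, 0.599, -0.003, 1.599, 0.002, 0.943, -0.08], TCP at [0.177, 0.703, 0.25] pointing down, gripper open.
Joint ranges: [-2.57, 2.57], [-0.35, 1.97], [-1.29, 1.29], [0.11, 2.56], [-1.05, 4.19], [0.11, 1.86], [-2.63, 2.63]. Speed limits (rad/s): [2.22, 2.22, 3.01, 3.01, 3.14, 3.14, 3.14].

INTERFACE

Orientations are given as a unit quaternion [w, x, y, z].
In Python, from station import get_state, grab_frame, camera_info, close_job gives the robot as it stands. The module is installed in compiled form; this text tells all that it offers.
- The arm moves only by the tool step_arm, never from a script. Its argument "commands" is a list of rows, each an object of numbers: "rx", "ry", "rz": the turn, a rotation vector about the tool's x, y, z normalised to -1 to 1, where 1 is pi/4 rad; "x", "y", "z": the shift along the tool's x, y, z normalised to -1 to 1, where 1 is 0.4 m; "claw": the gripper's target within -1 to 1 (fully open at 1, half-way at 0, shut at -1). A call has 1 to 12 rows; each row shifts and turns the commanded pose from where the row before left it, along the tool's axes as they then stand; what a row does not reach is not made up. A row lasts 1/12 s, in which the tool goes at most 41.7 mm and 7.16 degrees, less where a joint would pass 70% of its speed; a pose out of reach is approached as far as the arm can. A call with a number of a shift or a turn outside -1 to 1 is refused whole. A call with a gripper value outside its range is refused whole. The fingers move at their own pace and stop on an object; "squeeze" is the grip in N (left out, the last holds). Time passes only in rows, so rows that do not move let the fingers close. It gives the time, the measured TCP pose, the force and the opening at its end, in the units of the state.
- get_state(): the state, without advancing time (a new reading comes with each control period).
- grab_frame(name): name is "side" or "top" or "wrist"; returns (picture, depth): 400x640x3 uint8, blue, green, red; 400x640 float32, m along the optical axis (not along the pixel's ray), 0 where there is no reading.
- camera_info(name): a dict with "K" (3x3 intrinsics, pixels), "eye" and "rotation" of the camera in the world; the wrist camera has in their place "tool_from_camera" (4x4, takes a point from camera to tool coordinates, whose origin is the TCP and whose axes are the flange's). Camera axes: x right, y down, z forward; pixel columns grow to the right and rows downward; lengths in m; the calibration is good to about 2 mm. The wrist camera is an equidistant fisheye: a pixel r from the principal point sees the ray r / f radians off the axis. A picture is of the moment at which its call begins: read the wrist's pose just before it. camera_info takes no time and is no camera call.
- close_job(): hands the job in, once; it reports no verdict.
The state is a dict: "clock": time; "joint_positions": joint angles; "dq": joint speeds; "effort": joint torques, N m; "eef_pos": TCP position; "orientation": TCP orientation; "force": force on the tool from outside, world axes, zero at the start; "torque": the same for the moment, N m; "width": finger opening in m.
Only numpy, scipy, OpenCV 4.12 (cv2) and the standard library are available. Lean on these libraries where they do the work, as an engineer would, in place of code of your own. Each camera call takes 0.05 s, during which the arm holds its last target. There are 200 camera calls.

## Working session

There is one attempt and no reset: what is moved stays moved. The work goes in short steps, Python scripts to look and compute and a tool call to move; the robot and the scene stay as the last step left them, time stands still between calls to the robot, and variables do not carry over. Pictures are saved under pics/ and viewed, about 8 in all and at most 12, crops included, and the job is handed in when it is done.

Besides the shell and the picture viewer there is one more tool, called after "Emit:" by a JSON object that holds its "fn" and its "kwargs", one argument or row to a line. step_arm: Moves the arm, as the interface text tells. Scaled input: -1 to 1 covers 0.4 m each way for a shift and pi/4 rad each way for a turn. Its arguments: {"type":"object","properties":{"commands":{"type":"array","items":{"type":"object","properties":{"rx":{"type":"number"},"ry":{"type":"number"},"rz":{"type":"number"},"x":{"type":"number"},"y":{"type":"number"},"z":{"type":"number"},"claw":{"type":"number"}}}},"squeeze":{"type":"number"}},"required":["commands"]}

```bash
mkdir -p pics
python3 - <<'E'
from station import *
import cv2,numpy as np
s=get_state();print(s)
for n in("top","side"):
    im,d=grab_frame(n);c=camera_info(n);print(n,c)
    cv2.imwrite(f"pics/{n}0.png",im);np.savez(f"{n}0.npz",im=im,d=d,K=c["K"],eye=c["eye"],R=c["rotation"])
print(camera_info("wrist"))
E
```

```text
{'clock': 0.0, 'joint_positions': array([-1.40069322,  0.60012022, -0.00253298,  1.60012248,  0.00178426,
        0.94288278, -0.07979262]), 'dq': array([-8.52349024e-04,  1.00092811e-03,  1.26180021e-03, -3.06661943e-04,
        3.42903307e-04,  8.65433607e-05,  1.01148220e-03]), 'effort': array([-4.37951330e-04, -7.76464891e+01,  1.56508058e+00, -2.58012038e+01,
        1.23871485e-02,  9.07774258e-03, -7.43835074e-06]), 'eef_pos': array([0.17703064, 0.70260763, 0.24942325]), 'orientation': array([-2.74322314e-05,  1.23064677e-01,  9.92398357e-01, -7.64821929e-04]), 'force': array([ 0.47042389,  0.85240646, -0.02005728]), 'torque': array([-0.00237352,  0.01009238,  0.03032838]), 'width': 0.0849827833361071}
top {'K': array([[485.91846519,   0.        , 326.22277496],
       [  0.        , 485.91846519, 202.30415411],
       [  0.        ,   0.        ,   1.        ]]), 'eye': array([0.35147505, 0.05594551, 1.27357594]), 'rotation': array([ 0.07039395, -0.69031319,  0.71600166, -0.0765116 ])}
side {'K': array([[384.02600595,   0.        , 322.01919281],
       [  0.        , 384.02600595, 198.26239025],
       [  0.        ,   0.        ,   1.        ]]), 'eye': array([0.50194525, 0.83735341, 0.85028325]), 'rotation': array([ 0.02730946, -0.05313719,  0.91906449, -0.38955242])}
{'K': array([[309.70691629,   0.        , 323.01785195],
       [  0.        , 309.70691629, 194.78755981],
       [  0.        ,   0.        ,   1.        ]]), 'tool_from_camera': array([[-5.63969453e-04, -9.61604639e-01, -2.74437970e-01,
         6.94806849e-02],
       [ 9.99998852e-01, -9.28201802e-04,  1.19733560e-03,
        -2.20440682e-05],
       [-1.40609729e-03, -2.74436980e-01,  9.61604059e-01,
        -1.23700592e-01],
       [ 0.00000000e+00,  0.00000000e+00,  0.00000000e+00,
         1.00000000e+00]])}
```

View pics/top0.png

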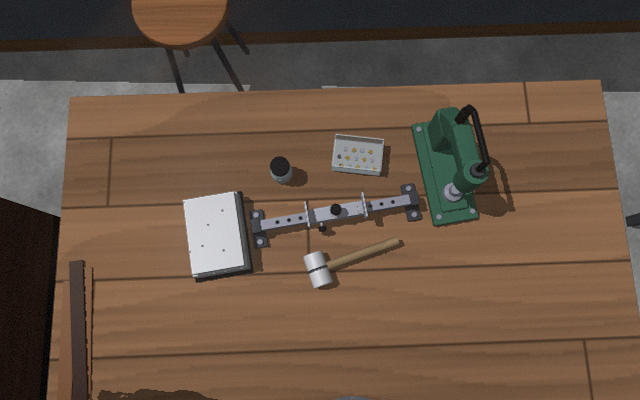

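View pics/side0.png

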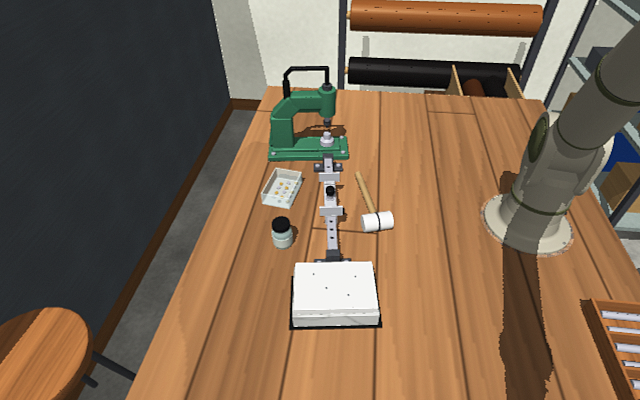

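The top view shows the press (450,170) at the right, which is world −y, and the block (215,235) at the left. The knob is at (336,210), the clamp screw at (322,228), the feet at (259,228) and (410,202), and the mallet head at (318,270). So the sleeve has to go towards the image's left, roughly world +y.

```bash
cat > h.py <<'E'
import numpy as np,cv2
from scipy.spatial.transform import Rotation as Ro
def rot(q): return Ro.from_quat(np.roll(q,-1)).as_matrix()
def plane(c,uv,z):
    r=rot(c["R"])@np.linalg.inv(c["K"])@np.array([*uv,1.]); e=c["eye"]
    return e+r*(z-e[2])/r[2]
def pts(c):
    v,u=np.mgrid[:400,:640]; P=np.stack([u,v,np.ones_like(u)],-1)@np.linalg.inv(c["K"]).T*c["d"][...,None]
    return P@rot(c["R"]).T+c["eye"]
E
python3 - <<'E'
from h import *
for n,box in(("top",(318,195,354,225)),("side",(318,178,344,202))):
    c=dict(np.load(f"{n}0.npz"));P=pts(c)
    x0,y0,x1,y1=box; m=np.zeros((400,640),bool)
    m[y0:y1,x0:x1]=c["im"][y0:y1,x0:x1].max(-1)<60
    k,l,st,ce=cv2.connectedComponentsWithStats(m.astype(np.uint8))
    for i in range(1,k):
        if st[i,4]>15:
            q=P[l==i];print(n,"dark",st[i],ce[i],"on plane .097",plane(c,ce[i],.097).round(4),"depth med",np.median(q,0).round(4))
            t=q[(q[:,2]>.09)];print(len(t),t.mean(0) if len(t) else 0,t.min(0) if len(t) else 0,t.max(0) if len(t) else 0)
    # rail tops: heights 0.05..0.066, grey
    hsv=cv2.cvtColor(c["im"],cv2.COLOR_BGR2HSV)
    g=(hsv[...,1]<70)&(hsv[...,2]>90)&(P[...,2]>.048)&(P[...,2]<.066)
    g=cv2.morphologyEx(g.astype(np.uint8),cv2.MORPH_OPEN,np.ones((3,3)))
    box2=(225,185,430,250) if n=="top" else (300,140,350,260)
    w=np.zeros_like(g);w[box2[1]:box2[3],box2[0]:box2[2]]=1
    g&=w
    A=P[g>0][:,:2];vx,vy,px,py=cv2.fitLine(A.astype(np.float32),cv2.DIST_HUBER,0,.01,.01).ravel()
    print(n,"rail",len(A),"dir",vx,vy,"yaw of +y deg",np.degrees(np.arctan2(vy,vx)),"pt",px,py,"extent",np.ptp((A-[px,py])@[vx,vy]))
    f=(c["im"].max(-1)<90)&(P[...,2]>.04)&(P[...,2]<.075)&(w>0)
    k,l,st,ce=cv2.connectedComponentsWithStats(f.astype(np.uint8))
    for i in range(1,k):
        if st[i,4]>15: print("  dark@60",st[i],np.mean(P[l==i],0).round(4), P[l==i].min(0).round(3),P[l==i].max(0).round(3))
c=dict(np.load("top0.npz"))
a,b=plane(c,(259,228),.06),plane(c,(410,202),.06);print("feet",a,b,np.linalg.norm(a-b),(a+b)/2,"screw",plane(c,(322,228),.043))
cv2.imwrite("pics/crop.png",cv2.resize(c["im"][170:300,230:430],None,fx=4,fy=4,interpolation=cv2.INTER_CUBIC))
E
```

```text
top dark [331 204  11  11  95] [335.55789474 209.06315789] on plane .097 [0.5819 0.0187 0.097 ] depth med [0.5814 0.018  0.0984]
93 [0.58158418 0.01854862 0.09828148] [0.56896478 0.00530188 0.09036757] [0.59555743 0.03010183 0.10521486]
top rail 1185 dir 0.13879804 -0.9903207 yaw of +y deg -82.0217 pt 0.58770186 -0.013475696 extent 0.38708407730246386
  dark@60 [408 191  12  16 139] [ 0.6093 -0.1839  0.0597] [ 0.593 -0.197  0.04 ] [ 0.628 -0.171  0.069]
  dark@60 [234 192  12  58 193] [0.5706 0.2617 0.0557] [0.494 0.249 0.04 ] [0.645 0.274 0.075]
  dark@60 [366 202  13  11  51] [ 0.5913 -0.0693  0.0537] [ 0.582 -0.093  0.041] [ 0.606 -0.061  0.06 ]
  dark@60 [308 209  11  15  71] [0.5706 0.0787 0.062 ] [0.557 0.063 0.04 ] [0.59  0.088 0.07 ]
  dark@60 [320 208  44  15  96] [0.5716 0.0019 0.0553] [ 0.559 -0.053  0.04 ] [0.591 0.058 0.066]
  dark@60 [251 218  20  17 144] [0.5519 0.219  0.0586] [0.535 0.187 0.04 ] [0.573 0.233 0.067]
  dark@60 [289 223  16   3  17] [0.5562 0.1179 0.0474] [0.554 0.099 0.042] [0.559 0.137 0.055]
  dark@60 [319 224   8   8  41] [0.5423 0.0527 0.0504] [0.536 0.043 0.04 ] [0.554 0.062 0.057]
side dark [326 186   9  10  74] [329.81081081 190.58108108] on plane .097 [0.5827 0.0303 0.097 ] depth med [0.5829 0.0294 0.096 ]
55 [0.58343488 0.02512581 0.09673753] [0.57076315 0.01024013 0.09071923] [0.59463274 0.03484936 0.10205769]
side rail 586 dir 0.14337273 -0.9896688 yaw of +y deg -81.756935 pt 0.58047205 0.04121519 extent 0.4980744660298655
  dark@60 [323 154  11  10  43] [ 0.6102 -0.178   0.0581] [ 0.593 -0.194  0.044] [ 0.628 -0.149  0.063]
  dark@60 [327 249  14  11 132] [0.5529 0.2278 0.0576] [0.535 0.21  0.044] [0.57  0.237 0.065]
feet [0.54743486 0.21252522 0.06      ] [ 0.60062555 -0.17336664  0.06      ] 0.38954046412763355 [0.5740302  0.01957929 0.06      ] screw [0.54433496 0.0536693  0.043     ]
```

View pics/crop.png

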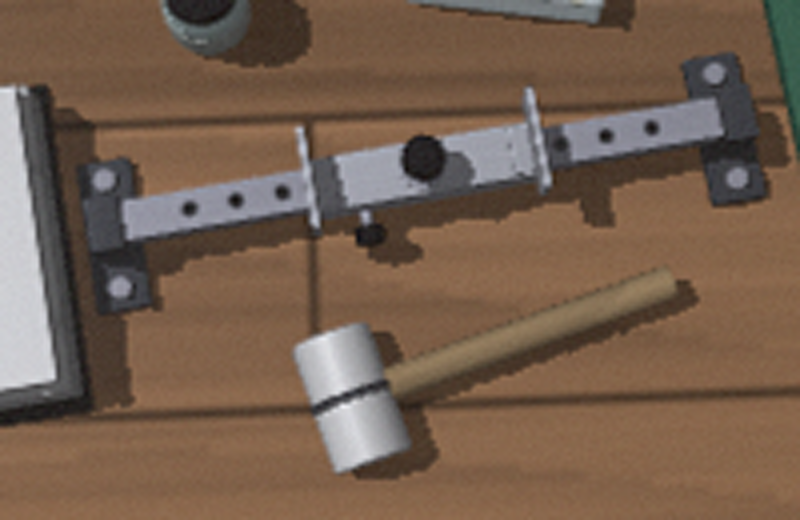

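The knob fits in both views: x about 0.582, y about 0.0185 from the top depth, and z 0.097. The rail's +y heading is about 98.1° and the screw side agrees, so the target is slide +0.030. I'll grip with the jaws across the rail, so tool x lies along the rail's +y. I turn the tool first.

Emit:
{"fn": "step_arm", "kwargs": {
  "commands": [
    {"rz": 0.15,"claw": 1},
    {"rz": 0.15},
    {"rz": 0.15},
    {"rz": 0.15},
    {"rz": 0.15},
    {"rz": 0.15},
    {"rz": 0.15},
    {"rz": 0.15},
    {"rz": 0.15},
    {"rz": 0.15},
    {"x": -0.05,"y": 0.02},
    {"x": -0.08,"y": 0.033}
  ],
  "squeeze": 40
}}

```text
invalid input
```

Emit:
{"fn": "step_arm", "kwargs": {
  "commands": [
    {"x": -0.085,"y": 0.035},
    {"x": -0.085,"y": 0.035},
    {"x": -0.085,"y": 0.035},
    {"x": -0.085,"y": 0.035},
    {"x": -0.085,"y": 0.035},
    {"x": -0.085,"y": 0.035},
    {"x": -0.085,"y": 0.035},
    {"x": -0.085,"y": 0.035},
    {"x": -0.085,"y": 0.035},
    {"x": -0.085,"y": 0.035},
    {"x": -0.085,"y": 0.035},
    {"x": -0.085,"y": 0.035}
  ]
}}

```text
invalid input
```

Emit:
{"fn": "step_arm", "kwargs": {
  "commands": [
    {"x": 0,"y": 0,"z": 0,"rx": 0,"ry": 0,"rz": 0.15,"claw": 1},
    {"x": 0,"y": 0,"z": 0,"rx": 0,"ry": 0,"rz": 0.15,"claw": 1},
    {"x": 0,"y": 0,"z": 0,"rx": 0,"ry": 0,"rz": 0.15,"claw": 1},
    {"x": 0,"y": 0,"z": 0,"rx": 0,"ry": 0,"rz": 0.15,"claw": 1},
    {"x": 0,"y": 0,"z": 0,"rx": 0,"ry": 0,"rz": 0.15,"claw": 1},
    {"x": 0,"y": 0,"z": 0,"rx": 0,"ry": 0,"rz": 0.15,"claw": 1},
    {"x": 0,"y": 0,"z": 0,"rx": 0,"ry": 0,"rz": 0.15,"claw": 1},
    {"x": 0,"y": 0,"z": 0,"rx": 0,"ry": 0,"rz": 0.15,"claw": 1},
    {"x": 0,"y": 0,"z": 0,"rx": 0,"ry": 0,"rz": 0.15,"claw": 1},
    {"x": 0,"y": 0,"z": 0,"rx": 0,"ry": 0,"rz": 0.15,"claw": 1},
    {"x": -0.05,"y": 0.02,"z": 0,"rx": 0,"ry": 0,"rz": 0,"claw": 1},
    {"x": -0.08,"y": 0.033,"z": 0,"rx": 0,"ry": 0,"rz": 0,"claw": 1}
  ],
  "squeeze": 40
}}

```text
clock: 1.1
eef_pos: [0.2024, 0.6566, 0.2489]
orientation: [-0.0, 0.652, 0.758, -0.0]
force: [0.8, -0.6, 1.3]
width: 0.0851
```

Emit:
{"fn": "step_arm", "kwargs": {
  "commands": [
    {"x": -0.085,"y": 0.035,"z": 0,"rx": 0,"ry": 0,"rz": 0,"claw": 1},
    {"x": -0.085,"y": 0.035,"z": 0,"rx": 0,"ry": 0,"rz": 0,"claw": 1},
    {"x": -0.085,"y": 0.035,"z": 0,"rx": 0,"ry": 0,"rz": 0,"claw": 1},
    {"x": -0.085,"y": 0.035,"z": 0,"rx": 0,"ry": 0,"rz": 0,"claw": 1},
    {"x": -0.085,"y": 0.035,"z": 0,"rx": 0,"ry": 0,"rz": 0,"claw": 1},
    {"x": -0.085,"y": 0.035,"z": 0,"rx": 0,"ry": 0,"rz": 0,"claw": 1},
    {"x": -0.085,"y": 0.035,"z": 0,"rx": 0,"ry": 0,"rz": 0,"claw": 1},
    {"x": -0.085,"y": 0.035,"z": 0,"rx": 0,"ry": 0,"rz": 0,"claw": 1},
    {"x": -0.085,"y": 0.035,"z": 0,"rx": 0,"ry": 0,"rz": 0,"claw": 1},
    {"x": -0.085,"y": 0.035,"z": 0,"rx": 0,"ry": 0,"rz": 0,"claw": 1},
    {"x": -0.085,"y": 0.035,"z": 0,"rx": 0,"ry": 0,"rz": 0,"claw": 1},
    {"x": -0.085,"y": 0.035,"z": 0,"rx": 0,"ry": 0,"rz": 0,"claw": 1}
  ]
}}

```text
clock: 2.1
eef_pos: [0.4316, 0.2738, 0.2502]
orientation: [-0.0, 0.654, 0.757, -0.0]
force: [0.9, 0.8, 0.7]
width: 0.0852
```

Emit:
{"fn": "step_arm", "kwargs": {
  "commands": [
    {"x": -0.085,"y": 0.035,"z": 0,"rx": 0,"ry": 0,"rz": 0,"claw": 1},
    {"x": -0.085,"y": 0.035,"z": 0,"rx": 0,"ry": 0,"rz": 0,"claw": 1},
    {"x": -0.085,"y": 0.035,"z": 0,"rx": 0,"ry": 0,"rz": 0,"claw": 1},
    {"x": -0.085,"y": 0.035,"z": 0,"rx": 0,"ry": 0,"rz": 0,"claw": 1},
    {"x": -0.085,"y": 0.035,"z": 0,"rx": 0,"ry": 0,"rz": 0,"claw": 1},
    {"x": -0.085,"y": 0.035,"z": 0,"rx": 0,"ry": 0,"rz": 0,"claw": 1},
    {"x": 0,"y": 0,"z": 0,"rx": 0,"ry": 0,"rz": 0,"claw": 1},
    {"x": 0,"y": 0,"z": 0,"rx": 0,"ry": 0,"rz": 0,"claw": 1}
  ]
}}

```text
clock: 2.77
eef_pos: [0.5446, 0.0833, 0.2501]
orientation: [0.0, 0.655, 0.755, -0.0]
force: [-0.0, 1.4, -1.0]
width: 0.0858
```

```bash
cat > w.py <<'E'
from h import *
from station import *
def look(name):
    s=get_state();im,d=grab_frame("wrist");ci=camera_info("wrist")
    cv2.imwrite(f"pics/{name}.png",im);np.savez(f"{name}.npz",im=im,d=d,K=ci["K"],T=ci["tool_from_camera"],p=s["eef_pos"],q=s["orientation"])
    return s
def ray(c,uv):
    K=c["K"];v=(np.array(uv)-[K[0,2],K[1,2]])/K[0,0];t=np.linalg.norm(v)
    r=np.array([*(v/t*np.sin(t)),np.cos(t)]) if t>0 else np.array([0,0,1.])
    return rot(c["q"])@c["T"][:3,:3]@r, c["p"]+rot(c["q"])@c["T"][:3,3]
def wplane(c,uv,z):
    r,e=ray(c,uv);return e+r*(z-e[2])/r[2]
E
python3 - <<'E'
from w import *
s=look("w1");print(s["clock"],s["eef_pos"],s["orientation"],s["joint_positions"].round(3),s["force"])
E
```

```text
2.7667 [0.54461839 0.08333845 0.25009605] [ 2.61972620e-04  6.55441499e-01  7.55245845e-01 -2.94412852e-04] [-0.519  0.409  0.365  2.017 -0.208  0.751  0.113] [-0.04625057  1.39956747 -0.97501796]
```

View pics/w1.png

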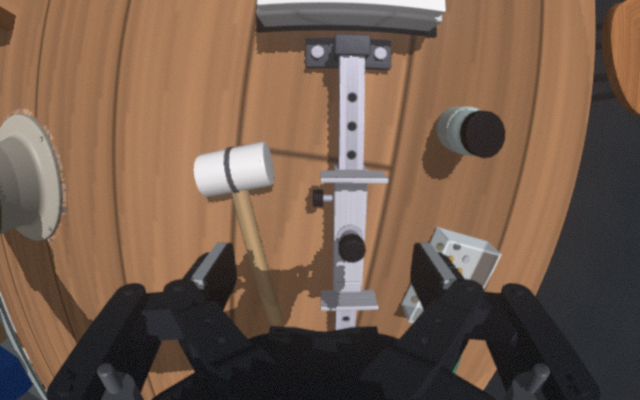

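The wrist view shows the knob top at about (352,246), the rail holes at (352,97), (352,126) and (351,155), the stop plates at rows 177 and 300, and the screw at (318,198). Next I refine the knob and rail positions from it.

Run:
```python
from w import *
c=dict(np.load("w1.npz"));g=c["im"].max(-1)
def cen(x0,y0,x1,y1,th):
    m=(g[y0:y1,x0:x1]<th).astype(np.uint8);k,l,st,ce=cv2.connectedComponentsWithStats(m)
    i=1+np.argmax(st[1:,4]);return ce[i]+[x0,y0],st[i]
# knob top: brighter disc/edge via circle
u,st=cen(330,228,375,268,55);print("knob blob",u,st,wplane(c,u,.09))
cr=cv2.HoughCircles(cv2.resize(cv2.cvtColor(c["im"][225:270,325:380],cv2.COLOR_BGR2GRAY),None,fx=4,fy=4,interpolation=cv2.INTER_CUBIC),cv2.HOUGH_GRADIENT,1.5,40,param1=80,param2=15,minRadius=35,maxRadius=70)
for q in (cr[0][:3] if cr is not None else []): p=q[:2]/4+[325,225];print("circle",p,q[2]/4,wplane(c,p,.097))
H=[]
for y in(97,126,155):
    u,st=cen(345,y-7,359,y+8,110);P=wplane(c,u,.055);H.append(P);print("hole",u,st[4],P.round(4))
H=np.array(H);print(np.linalg.norm(np.diff(H,axis=0),axis=1)*1e3)
d=H[0]-H[2];print("yaw",np.degrees(np.arctan2(d[1],d[0])));
for k,n in enumerate((5,4,3)): e=d/np.linalg.norm(d);print("knob from hole",H[k]-e*.03*n)
R=rot(c["q"]);print("tool x yaw",np.degrees(np.arctan2(R[1,0],R[0,0])))
```

```text
knob blob [350.79846449 247.68522073] [  9   7  25  26 521] [0.58212898 0.0210125  0.09      ]
circle [349.9375 248.4375] 15.200001 [0.58025596 0.02331959 0.097     ]
circle [349.5625 233.4375] 16.025 [0.57710525 0.03925674 0.097     ]
hole [351.61403509  96.96491228] 57 [0.5621 0.1688 0.055 ]
hole [351.5        125.86206897] 58 [0.5664 0.1393 0.055 ]
hole [351.11111111 154.40740741] 54 [0.5706 0.1098 0.055 ]
[29.84919102 29.78502533]
yaw 98.23235107762493
knob from hole [0.58357899 0.02035471 0.055     ]
knob from hole [0.58361761 0.02051274 0.055     ]
knob from hole [0.5835266  0.02071685 0.055     ]
tool x yaw 98.09372414116578
```

Emit:
{"fn": "step_arm", "kwargs": {
  "commands": [
    {"x": -0.0565,"y": 0.0243,"z": 0,"rx": 0,"ry": 0,"rz": 0,"claw": 1},
    {"x": -0.0565,"y": 0.0243,"z": 0,"rx": 0,"ry": 0,"rz": 0,"claw": 1},
    {"x": -0.0565,"y": 0.0243,"z": 0,"rx": 0,"ry": 0,"rz": 0,"claw": 1},
    {"x": 0,"y": 0,"z": 0.06,"rx": 0,"ry": 0,"rz": 0,"claw": 1},
    {"x": 0,"y": 0,"z": 0.06,"rx": 0,"ry": 0,"rz": 0,"claw": 1},
    {"x": 0,"y": 0,"z": 0.06,"rx": 0,"ry": 0,"rz": 0,"claw": 1},
    {"x": 0,"y": 0,"z": 0.06,"rx": 0,"ry": 0,"rz": 0,"claw": 1},
    {"x": 0,"y": 0,"z": 0.06,"rx": 0,"ry": 0,"rz": 0,"claw": 1},
    {"x": 0,"y": 0,"z": 0,"rx": 0,"ry": 0,"rz": 0,"claw": 1},
    {"x": 0,"y": 0,"z": 0,"rx": 0,"ry": 0,"rz": 0,"claw": 1}
  ]
}}

```text
clock: 3.65
eef_pos: [0.5817, 0.0243, 0.1296]
orientation: [-0.001, 0.653, 0.757, -0.001]
force: [-0.9, -0.0, 0.9]
width: 0.0853
```

Run:
```python
from w import *
s=look("w2");print(s["clock"],s["eef_pos"],s["orientation"],s["force"])
```

```text
3.65 [0.58169184 0.02433171 0.1295799 ] [-0.00113534  0.65299616  0.75735979 -0.00092992] [-0.87447412 -0.03522047  0.88467408]
```

View pics/w2.png

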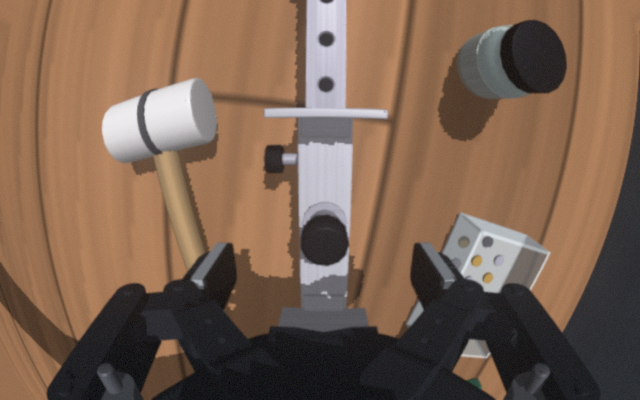

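The knob top is now at about (325,240), centred between the fingers, with holes at (326,38) and (326,84) and the parts box right of the finger, below it. I check the remaining offset.

Run:
```python
from w import *
c=dict(np.load("w2.npz"));g=c["im"].max(-1)
m=(g[205:275,295:355]<60).astype(np.uint8);k,l,st,ce=cv2.connectedComponentsWithStats(m);i=1+np.argmax(st[1:,4])
u=ce[i]+[295,205];print(u,st[i])
ys,xs=np.where(l==i);low=np.stack([xs,ys],1).astype(np.float32)+[295,205]
(uc,r)=cv2.minEnclosingCircle(low.astype(np.float32));print("circle",uc,r,wplane(c,uc,.097),"cen",wplane(c,u,.093))
H=[]
for y in(38,84):
    m=(g[y-11:y+12,314:339]<110).astype(np.uint8);k,l,st,ce=cv2.connectedComponentsWithStats(m);i=1+np.argmax(st[1:,4]);H.append(wplane(c,ce[i]+[314,y-11],.055))
H=np.array(H);e=(H[0]-H[1]);print(np.linalg.norm(e),np.degrees(np.arctan2(e[1],e[0])));d=np.array([np.cos(np.radians(98.2)),np.sin(np.radians(98.2)),0])
K=[H[0]-d*.12,H[1]-d*.09];print("from holes",K)
R=rot(c["q"]);print("offset tool",R.T@(np.mean(K,0)-c["p"])); print(get_state()["eef_pos"])
```

```text
[323.77465565 239.96253444] [   6   10   47   50 1815]
circle (323.9825134277344, 239.67481994628906) 24.984458923339844 [0.58230646 0.02384915 0.097     ] cen [0.58248529 0.02188513 0.093     ]
0.02989952865225116 98.16847569294104
from holes [array([0.58351127, 0.01997097, 0.055     ]), array([0.58348066, 0.02006808, 0.055     ])]
offset tool [-0.00456845  0.00136539  0.07457396]
[0.5825338  0.02406442 0.13073194]
```

Emit:
{"fn": "step_arm", "kwargs": {
  "commands": [
    {"x": -0.0105,"y": 0.002,"z": 0.02,"rx": 0,"ry": 0,"rz": 0,"claw": 1},
    {"x": 0,"y": 0,"z": 0.03,"rx": 0,"ry": 0,"rz": 0,"claw": 1},
    {"x": 0,"y": 0,"z": 0.03,"rx": 0,"ry": 0,"rz": 0,"claw": 1},
    {"x": 0,"y": 0,"z": 0.029,"rx": 0,"ry": 0,"rz": 0,"claw": 1},
    {"x": 0,"y": 0,"z": 0,"rx": 0,"ry": 0,"rz": 0,"claw": 1},
    {"x": 0,"y": 0,"z": 0,"rx": 0,"ry": 0,"rz": 0,"claw": 0.2},
    {"x": 0,"y": 0,"z": 0,"rx": 0,"ry": 0,"rz": 0,"claw": 0.2},
    {"x": 0,"y": 0,"z": 0,"rx": 0,"ry": 0,"rz": 0,"claw": 0.2},
    {"x": 0,"y": 0,"z": 0,"rx": 0,"ry": 0,"rz": 0,"claw": 0.2}
  ],
  "squeeze": 60
}}

```text
clock: 4.45
eef_pos: [0.5844, 0.0189, 0.0871]
orientation: [0.0, 0.654, 0.757, 0.0]
force: [-0.4, 0.3, -0.1]
width: 0.0512
```

Emit:
{"fn": "step_arm", "kwargs": {
  "commands": [
    {"x": 0,"y": 0,"z": 0,"rx": 0,"ry": 0,"rz": 0,"claw": -0.2},
    {"x": 0,"y": 0,"z": 0,"rx": 0,"ry": 0,"rz": 0,"claw": -0.5},
    {"x": 0,"y": 0,"z": 0,"rx": 0,"ry": 0,"rz": 0,"claw": -1},
    {"x": 0,"y": 0,"z": 0,"rx": 0,"ry": 0,"rz": 0,"claw": -1},
    {"x": 0,"y": 0,"z": 0,"rx": 0,"ry": 0,"rz": 0,"claw": -1},
    {"x": 0,"y": 0,"z": 0,"rx": 0,"ry": 0,"rz": 0,"claw": -1},
    {"x": 0,"y": 0,"z": 0,"rx": 0,"ry": 0,"rz": 0,"claw": -1},
    {"x": 0,"y": 0,"z": 0,"rx": 0,"ry": 0,"rz": 0,"claw": -1}
  ]
}}

```text
clock: 5.12
eef_pos: [0.5833, 0.0188, 0.0872]
orientation: [-0.0, 0.654, 0.757, -0.0]
force: [-3.8, -0.0, 6.3]
width: 0.0263
```

Run:
```python
from w import *
s=look("w3");print(s["clock"],s["eef_pos"],s["orientation"],s["force"],s["torque"],s["width"])
im=cv2.imread("pics/w3.png");cv2.imwrite("pics/w3.png",im[80:330,170:480])
```

```text
5.1167 [0.5833492  0.01882126 0.08723401] [-4.18566444e-04  6.53729357e-01  7.56728292e-01 -2.09893690e-04] [-3.79861185 -0.0446596   6.25342444] [-0.04152209  0.64858328  0.03288138] 0.02631558179309074
```

View pics/w3.png

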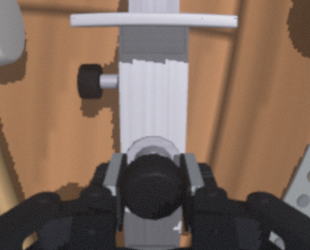

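The fingers hold the knob on both sides, at crop position (153,185), and the width is steady at 26 mm. Next I lift the pin.

Emit:
{"fn": "step_arm", "kwargs": {
  "commands": [
    {"x": 0,"y": 0,"z": -0.013,"rx": 0,"ry": 0,"rz": 0,"claw": -1},
    {"x": 0,"y": 0,"z": -0.0135,"rx": 0,"ry": 0,"rz": 0,"claw": -1},
    {"x": 0,"y": 0,"z": 0,"rx": 0,"ry": 0,"rz": 0,"claw": -1},
    {"x": 0,"y": 0,"z": 0,"rx": 0,"ry": 0,"rz": 0,"claw": -1},
    {"x": 0,"y": 0,"z": 0,"rx": 0,"ry": 0,"rz": 0,"claw": -1},
    {"x": 0,"y": 0,"z": 0,"rx": 0,"ry": 0,"rz": 0,"claw": -1}
  ]
}}

```text
clock: 5.67
eef_pos: [0.5834, 0.0189, 0.0969]
orientation: [-0.001, 0.654, 0.757, -0.001]
force: [-2.4, -0.1, -9.7]
width: 0.0263
```

Run:
```python
from w import *
s=get_state();print(s["clock"],s["eef_pos"],s["force"],s["torque"],s["width"])
```

```text
5.6667 [0.58335052 0.01891993 0.09685163] [-2.40357093 -0.10755646 -9.68372427] [-0.11648522  0.50468149 -0.03666317] 0.026279789241926345
```

Emit:
{"fn": "step_arm", "kwargs": {
  "commands": [
    {"x": 0,"y": 0,"z": -0.003,"rx": 0,"ry": 0,"rz": 0,"claw": -1},
    {"x": 0,"y": 0,"z": 0,"rx": 0,"ry": 0,"rz": 0,"claw": -1},
    {"x": 0.0125,"y": 0,"z": 0,"rx": 0,"ry": 0,"rz": 0,"claw": -1},
    {"x": 0.0125,"y": 0,"z": 0,"rx": 0,"ry": 0,"rz": 0,"claw": -1},
    {"x": 0.0125,"y": 0,"z": 0,"rx": 0,"ry": 0,"rz": 0,"claw": -1},
    {"x": 0.0125,"y": 0,"z": 0,"rx": 0,"ry": 0,"rz": 0,"claw": -1},
    {"x": 0.0125,"y": 0,"z": 0,"rx": 0,"ry": 0,"rz": 0,"claw": -1},
    {"x": 0.0125,"y": 0,"z": 0,"rx": 0,"ry": 0,"rz": 0,"claw": -1},
    {"x": 0,"y": 0,"z": 0,"rx": 0,"ry": 0,"rz": 0,"claw": -1},
    {"x": 0,"y": 0,"z": 0,"rx": 0,"ry": 0,"rz": 0,"claw": -1},
    {"x": 0,"y": 0,"z": 0,"rx": 0,"ry": 0,"rz": 0,"claw": -1}
  ]
}}

```text
clock: 6.58
eef_pos: [0.5791, 0.0496, 0.0984]
orientation: [-0.001, 0.653, 0.757, -0.0]
force: [-4.6, 0.5, -8.7]
width: 0.0261
```

Run:
```python
from w import *
s=look("w4");print(s["clock"],s["eef_pos"],s["force"],s["torque"],s["width"])
d=s["eef_pos"]-np.array([.5834,.0188,.0872]);print(rot(s["orientation"]).T@d)
c=dict(np.load("w4.npz"));cv2.imwrite("pics/w4.png",c["im"][0:280,200:440])
```

```text
6.5833 [0.57911023 0.04957185 0.09835244] [-4.60651521  0.52510924 -8.74435722] [ 0.2486044   0.9702377  -0.03276015] 0.0260870129950147
[ 0.03107941  0.00025014 -0.01112175]
```

View pics/w4.png

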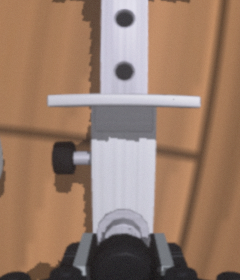

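Two holes (y=120 and 150 mm) remain beyond the stop plate at crop positions (124,71) and (124,18). That matches one step of 30 mm. The measured travel is 31.1 mm, so I ease back about 1 mm and lower part way.

Emit:
{"fn": "step_arm", "kwargs": {
  "commands": [
    {"x": -0.0025,"y": 0,"z": 0,"rx": 0,"ry": 0,"rz": 0,"claw": -1},
    {"x": 0,"y": 0,"z": 0,"rx": 0,"ry": 0,"rz": 0,"claw": -1},
    {"x": 0,"y": 0,"z": 0.006,"rx": 0,"ry": 0,"rz": 0,"claw": -1},
    {"x": 0,"y": 0,"z": 0.006,"rx": 0,"ry": 0,"rz": 0,"claw": -1},
    {"x": 0,"y": 0,"z": 0,"rx": 0,"ry": 0,"rz": 0,"claw": -1},
    {"x": 0,"y": 0,"z": 0,"rx": 0,"ry": 0,"rz": 0,"claw": -1},
    {"x": 0,"y": 0,"z": 0,"rx": 0,"ry": 0,"rz": 0,"claw": -1}
  ]
}}

```text
clock: 7.22
eef_pos: [0.5793, 0.0483, 0.0936]
orientation: [-0.001, 0.653, 0.757, -0.0]
force: [-6.7, 1.5, -8.0]
width: 0.0263
```

```bash
cat > s.py <<'E'
from w import *
s=get_state();print(s["clock"],s["eef_pos"],s["force"],s["torque"],s["width"])
d=s["eef_pos"]-np.array([.5834,.0188,.0872]);print(rot(s["orientation"]).T@d,rot(s["orientation"]).T@s["force"])
E
python3 s.py
```

```text
7.2167 [0.5792603  0.04827714 0.09359171] [-6.65042218  1.52001777 -7.95255668] [0.21833709 1.02501406 0.07195825] 0.026313839500394662
[ 0.02977179  0.00020133 -0.00636338] [ 2.46714664 -6.34793608  7.96232516]
```

The spring still pulls down at 8 N with the plunger at about 6.4 mm, so the nose has entered the hole rather than riding on the rail. I continue down.

Emit:
{"fn": "step_arm", "kwargs": {
  "commands": [
    {"x": 0,"y": -0.0008,"z": 0.005,"rx": 0,"ry": 0,"rz": 0,"claw": -1},
    {"x": 0,"y": 0,"z": 0.005,"rx": 0,"ry": 0,"rz": 0,"claw": -1},
    {"x": 0,"y": 0,"z": 0.005,"rx": 0,"ry": 0,"rz": 0,"claw": -1},
    {"x": 0,"y": 0,"z": 0.002,"rx": 0,"ry": 0,"rz": 0,"claw": -1},
    {"x": 0,"y": 0,"z": 0,"rx": 0,"ry": 0,"rz": 0,"claw": -1},
    {"x": 0,"y": 0,"z": 0,"rx": 0,"ry": 0,"rz": 0,"claw": -1},
    {"x": 0,"y": 0,"z": 0,"rx": 0,"ry": 0,"rz": 0,"claw": -1}
  ]
}}

```text
clock: 7.8
eef_pos: [0.5793, 0.0483, 0.0873]
orientation: [-0.001, 0.653, 0.757, 0.0]
force: [-6.8, 1.5, -2.1]
width: 0.0265
```

```bash
python3 s.py
```

```text
7.8 [0.57925951 0.04827841 0.08734549] [-6.76200217  1.46238797 -2.11933514] [ 0.23550651  1.20940654 -0.00280757] 0.02652165220475432
[ 0.02976721  0.00020485 -0.00011191] [ 2.43095388 -6.47563914  2.12400433]
```

The pin is at its home height within 0.1 mm. Now I press.

Emit:
{"fn": "step_arm", "kwargs": {
  "commands": [
    {"x": 0,"y": 0,"z": 0.002,"rx": 0,"ry": 0,"rz": 0,"claw": -1},
    {"x": 0,"y": 0,"z": 0.002,"rx": 0,"ry": 0,"rz": 0,"claw": -1},
    {"x": 0,"y": 0,"z": 0,"rx": 0,"ry": 0,"rz": 0,"claw": -1},
    {"x": 0,"y": 0,"z": 0,"rx": 0,"ry": 0,"rz": 0,"claw": -1},
    {"x": 0,"y": 0,"z": 0,"rx": 0,"ry": 0,"rz": 0,"claw": -1},
    {"x": 0,"y": 0,"z": 0,"rx": 0,"ry": 0,"rz": 0,"claw": -1}
  ]
}}

```text
clock: 8.3
eef_pos: [0.5793, 0.0483, 0.0871]
orientation: [-0.001, 0.654, 0.757, 0.001]
force: [-10.4, 1.7, 14.9]
width: 0.0263
```

```bash
python3 s.py
```

```text
8.3 [0.57928394 0.04828248 0.08712889] [-10.41270922   1.73394805  14.85123412] [0.264467   2.14603498 0.00674879] 0.026316953191153312
[0.02976739 0.00022564 0.00012351] [  3.25941952 -10.04173463 -14.85025233]
```

A push of 15 N is on the knob. I hold for a second, then verify with the force reading and a picture.

Emit:
{"fn": "step_arm", "kwargs": {
  "commands": [
    {"x": 0,"y": 0,"z": 0,"rx": 0,"ry": 0,"rz": 0,"claw": -1},
    {"x": 0,"y": 0,"z": 0,"rx": 0,"ry": 0,"rz": 0,"claw": -1},
    {"x": 0,"y": 0,"z": 0,"rx": 0,"ry": 0,"rz": 0,"claw": -1},
    {"x": 0,"y": 0,"z": 0,"rx": 0,"ry": 0,"rz": 0,"claw": -1},
    {"x": 0,"y": 0,"z": 0,"rx": 0,"ry": 0,"rz": 0,"claw": -1},
    {"x": 0,"y": 0,"z": 0,"rx": 0,"ry": 0,"rz": 0,"claw": -1},
    {"x": 0,"y": 0,"z": 0,"rx": 0,"ry": 0,"rz": 0,"claw": -1},
    {"x": 0,"y": 0,"z": 0,"rx": 0,"ry": 0,"rz": 0,"claw": -1},
    {"x": 0,"y": 0,"z": 0,"rx": 0,"ry": 0,"rz": 0,"claw": -1},
    {"x": 0,"y": 0,"z": 0,"rx": 0,"ry": 0,"rz": 0,"claw": -1},
    {"x": 0,"y": 0,"z": 0,"rx": 0,"ry": 0,"rz": 0,"claw": -1},
    {"x": 0,"y": 0,"z": 0,"rx": 0,"ry": 0,"rz": 0,"claw": -1}
  ]
}}

```text
clock: 9.3
eef_pos: [0.5793, 0.0483, 0.0871]
orientation: [-0.001, 0.654, 0.757, 0.001]
force: [-11.1, 0.8, 14.6]
width: 0.0261
```

```bash
python3 s.py
python3 - <<'E'
from w import *
look("w5");c=dict(np.load("w5.npz"));b=dict(np.load("w3.npz"))
cv2.imwrite("pics/w5.png",np.hstack([b["im"][:300,170:480],c["im"][:300,170:480]]))
E
```

```text
9.3 [0.5792862  0.04827481 0.0871356 ] [-11.05283595   0.83970701  14.63880964] [ 0.22785105  2.15727746 -0.01198215] 0.02614775269532333
[0.02975947 0.00022796 0.00011651] [  2.46796824 -10.80545837 -14.63954371]
```

View pics/w5.png

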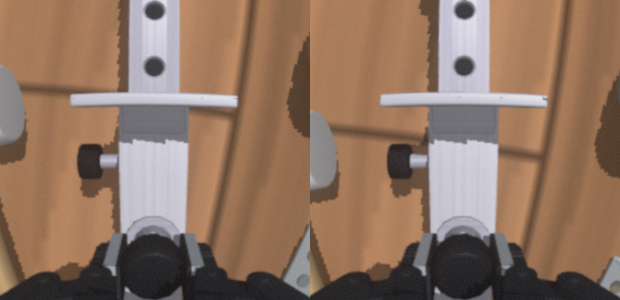

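The before and after wrist views match: knob at the same height in the jaws, holes at the same rows (10 and 66) and the plate at row 100. So the sleeve moved exactly one pitch with the pin home, and I'm handing in.

```bash
python3 -c "
from station import *
print(close_job())"
```

```text
the job is handed in; nothing more can be done
None
```

The sleeve is one hole farther from the press, and the arm is still holding the knob and pressing the pin home. I handed the job in at about 9.4 s; it gives no verdict.

- **Direction:** the press stands at the rail's −y end, so I moved the sleeve towards +y. I gripped the knob across the rail at 60 N, lifted the pin about 11 mm, moved the sleeve along, and eased back about 1 mm before lowering.
- **Position:** the last reading is 29.8 mm along the rail, with the knob within about 0.1 mm of its starting height. The wrist pictures before and after match, which fits exactly one hole of travel.
- **Push:** the push on the knob held steady at about 14.6 N for a full second. With the spring and weight, that should put about 20 N on the rail; I worked that figure out rather than measured it.
- **Side load:** about 11 N of sideways force stays on the knob across the rail, from a small grip offset that I left in place.
- **First travel reading:** the first measurement of the slide was 31.1 mm; I corrected it before lowering the pin.
- **Other parts:** I saw no contact with the parts box, mallet or jar, but did not measure their positions again at the end.

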